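# Peel a fresh ink-tray liner off its stuck stack and hold it over the printing board

## Robot

A 6-joint arm with a two-finger parallel gripper is mounted at the origin on the work surface. World frame = base frame: x ahead of the robot, y to its left, z up, the work surface at z = 0. Lengths are in m, angles in degrees, forces in N, time in s.
With the tool pointing down it reaches from about 0.275 to 0.825 m from the base axis. Payload 4.9 kg.
Tool frame: the origin (TCP) lies between the finger pads; the fingertips stand r.finger_overhang ahead of it and the grasp point (between the pads) lies 3 mm ahead of it (r.finger_overhang is the distance from the TCP to the fingertips, in m); z points along the fingers, y is the direction in which the jaws open and shut (so a half turn about z gives the same grasp; the last joint's range is limited). The gripper opens to 85 mm and grips with 20 to 120 N. Pads are 22 mm wide; open, the fingers measure 114 mm over their backs; the gripper's body (76 mm by 85 mm) begins 54 mm behind the grasp point. The pads swing forward as they close: fully open they stand 13 mm farther back than shut.
Start: joints at [-76.788, 18.69, -11.035, 60.275, 0, 82.311], TCP at [0.196, -0.514, 0.253] pointing down, gripper open.
Joint ranges: [-152.03, 152.03], [-55.5, 102.48], [-74.3, 77.21], [-110.64, 120.58], [-84.22, 78.4], [-180, 180]. Speed limits (degrees/s): [147.25, 147.25, 180, 180, 180, 180].

## Interface

Orientations are given as [roll, pitch, yaw] about the fixed x, y, z axes, in that order (R = Rz(yaw) Ry(pitch) Rx(roll)).
In Python, from rig import r gives the robot as it stands. Calls block until the motion is done:
- r.move_pose(position, orientation): joint-space move of the TCP to a pose.
- r.servo_line(position, rot=None, rate=0.15): straight line of the TCP; rot=None keeps the orientation; rate is the mean speed in m/s.
- r.set_joints(angles): joint-space move.
- r.let_go() and r.grab(squeeze=None): open the fingers fully, or close them until they stop; squeeze is the grip in N (None keeps the last).
- r.hold(seconds).
- r.inverse_kinematics(position, orientation): joint angles nearest the present ones, or None.
- r.grab_frame(name): name is "scene" or "top" or "wrist"; returns the picture (384x512x3 uint8, blue, green, red); there is no depth.
- r.get_calibration(name): a dict with "fov_y" (degrees; the focal length in pixels is half the picture's height over the tangent of half this angle, whatever the lens; pixels are square), "cx", "cy" (the principal point, pixels), "rvec" (rotation vector, rad) and "tvec" (3), from world to camera coordinates, as OpenCV has them; the wrist camera has in their place "tool_from_camera" (4x4, takes a point from camera to tool coordinates, whose origin is the TCP and whose axes are the flange's). Camera axes: x right, y down, z forward; pixel columns grow to the right and rows downward; lengths in m; the calibration is good to about 2 mm. A picture is of the moment at which its call begins: read the wrist's pose just before it. get_calibration takes no time and is no camera call.
A pose or a line that the arm cannot do raises r.MotionError and nothing moves.
- r.job_done(): hands the job in, once; it reports no verdict.
Readings, each from a call of its own:
- r.current_time_s(): time.
- r.current_qpos(): joint angles.
- r.current_qvel(): joint speeds.
- r.current_tau(): joint torques, N m.
- r.current_eef_pos(): TCP position.
- r.current_orientation(): TCP orientation.
- r.current_contact_force(): force on the tool from outside, world axes, zero at the start.
- r.current_torque(): the same for the moment, N m.
- r.current_gripper_width(): finger opening in m.
Only numpy, scipy, OpenCV 4.12 (cv2) and the standard library are available. Lean on these libraries where they do the work, as an engineer would, in place of code of your own. Each camera call takes 0.05 s, during which the arm holds its last target. There are 200 camera calls.

## Task

A fresh ink tray is needed at the printing board. First lay the wooden ink paddle, which is lying across the stack of white tray liners, in the notches of both posts of the two-post rest and let it go there; then peel the top liner off the stuck stack by its upright teal corner lug, raising that corner first while the opposite corner still lies on the stack. Finish while holding the liner, still and roughly level with the open side up, in the air well clear of everything (its floor at least 15 cm above the table) and centred over the printing board; do not put it down or let go, and leave the other things on the bench where they are.

Things in the scene. Friction and masses are not known exactly. Their poses are not given: they have to be found in the camera images.
- paddle: Flat wooden ink paddle: plain bar 220 (its x) x 24 (y) x 10 mm (z), last 60 mm at +x dark blue; about 90 g, balanced at the middle. Origin: underside centre. It starts across the open middle of the top liner, on its rims: underside 58 mm above the table, 23 mm above the liner's inner floor. Grip it at the middle across the 24 mm. Either end may point either way on the rest.
- rest: Fixed wooden two-post rest: foot 140 x 70 x 12 mm; posts 14 mm thick, centred 55 mm either side of the middle along its x. Each post top has a notch 38 mm wide (y), floor 55 mm above the table, between cheeks 12 mm high, 12 wide. The paddle lies along x in both notches; between the posts 96 mm are free for fingers. Origin: underside centre.
- rest_seat (a point): The point midway between the two notches of the rest, at the height of the notch floors (55 mm above the table); the paddle's underside middle belongs here. Axes as the rest's.
- stack: The stuck liners below the top one, on a 226 x 176 x 18 mm plywood base, fixed; on either side of the table. Rim top 50 mm above the table. Origin: base underside centre; x along the long side, z up. Four dark-blue dabs of dried ink, mid-side, grip the top liner's rim by friction (2 to 5 N each) until it has risen some 8 mm there. Peeling takes up to about 10 N at the lug.
- liner: The top liner: rigid white formed tray, 200 (x) x 150 (y) outside, 26 deep, walls sloping in to a floor 158 x 108 x 3 mm; rim 8 mm high and wide, its top 26 mm above the underside; about 160 g. Origin: floor underside centre; z up, out of the open side. Starts seated in the stack, axes as the stack's, origin 32 mm above the table. Its lug stands in the +x, -y corner.
- liner_lug (a point): Middle of the top of the liner's upright teal lug, at (80, -55, 62) mm in the liner's frame, 94 mm above the table while seated. The lug is a solid plate rising 36 mm above the rim, 28 mm long along the line to the opposite corner (direction (0.81, -0.585) in liner x, y) and 10 mm thick across it: grip from above across the 10 mm.
- liner_heel (a point): The liner's corner opposite the lug: the rim's outer top corner, at (-100, 75, 26) mm in the liner's frame. It stays down on the stack while the lug corner is raised; the liner turns about it.
- board: Fixed printing board: plywood 260 (x) x 250 (y) x 18 mm with a dark red print sheet, green tape and a steel hinge clamp at its +x edge, highest point 52 mm. Origin: centre of the underside. The liner's centre is to be held over its middle.
- redjar: Bystander: small red ink jar with a black cap, 56 across, 60 high. Origin: underside centre.
- jar: Bystander: white paint jar, 68 across, 95 high. Origin: underside centre.
- tape: Bystander: roll of green tape lying flat, 90 across, 25 high. Origin: underside centre.
- tin: Bystander: steel ink tin, 74 across, 80 high. Origin: underside centre.
- brush: Bystander: brush lying flat. Origin: underside, in its length.
Not all that is in view belongs to the job. Leave any grey look-alike of the paddle alone.

How it is judged (in metres and radians):
On the way, in this order (a step that is already met when the one before it is completed fails the run):
1. the paddle lies in both notches of the rest, let go (horizontal distance between paddle and rest_seat below 0.025 m and z of paddle in the frame of rest_seat between -0.006 and 0.006 m and angle between the x axis of paddle and the x axis of rest, either way round below 0.2 rad and angle between paddle's own z axis and vertical below 0.1 rad and contact force between paddle and rest above 0.1 N and contact force between paddle and the fingers below 0.1 N and linear speed of paddle below 0.03 m/s), for 0.2 s.
2. the lug corner of the top liner is raised more than 15 mm while the opposite corner has risen less than 10 mm (z of liner_lug in the frame of stack above 0.109 m and z of liner_heel in the frame of stack below 0.068 m), for 0.05 s.
At the end, for the whole second after the job is handed in: Fingers hold the liner, under 5 cm/s, within 0.5 rad of level, open side up, origin over 130 mm above the table and within 80 mm (horizontally) of the board's centre, touching no board or stack; paddle released in both notches, middle within 25 mm of the seat, within 0.2 rad of the rest's x (all of step 1 and height (world z) of each of liner, liner_lug above 0.13 m and horizontal distance between liner and board below 0.08 m and angle between liner's own z axis and vertical below 0.5 rad and contact force between liner and the fingers above 1 N and linear speed of liner below 0.05 m/s and contact force between liner and board below 0.1 N and contact force between liner and stack below 0.1 N); the arm keeps its last pose, push and grip.
It fails at once if a bystander is moved more than 30 mm (distance of any of redjar, jar, tape, tin, brush from where it was at the start of the episode above 0.03 m).
It fails at once if the paddle is dropped off, down to the table (height (world z) of paddle below 0.035 m).
It also fails if it takes over 54 s, if anything falls off the work surface, if the arm or the gripper's body presses on something with over 40 N, if the wrist force passes 120 N, or if a joint passes its speed limit or range.

## Working session

There is one attempt and no reset: what is moved stays moved. The work goes in short steps, each a Python script; the robot and the scene stay as the last script left them, time stands still between calls to the robot, and variables do not carry over. Pictures are saved under pics/ and viewed, about 8 in all and at most 12, crops included, and the job is handed in when it is done.

```bash
mkdir -p pics; python3 - <<'E'
from rig import r
import cv2
for n in("top","scene"):
    f=r.grab_frame(n); cv2.imwrite(f"pics/{n}0.png",f); c=r.get_calibration(n); print(n,c)
    cv2.imwrite(f"pics/{n}0b.png",cv2.resize(f,(800,600),interpolation=cv2.INTER_CUBIC))
print(r.get_calibration("wrist"),r.finger_overhang,r.current_orientation(),r.current_time_s())
E
```

```text
top {'fov_y': 56.122498667452994, 'cx': 254.05400455212921, 'cy': 190.19392603214655, 'rvec': array([ 2.18283409, -2.16766007,  0.14477716]), 'tvec': array([-0.01862279,  0.48534049,  1.11740801])}
scene {'fov_y': 47.59050505018373, 'cx': 257.68875465397656, 'cy': 186.2186277952026, 'rvec': array([ 2.15788551,  1.14164612, -0.47733386]), 'tvec': array([-0.28416463, -0.25684311,  2.01873664])}
{'fov_y': 58.65962844981803, 'cx': 253.53242989512427, 'cy': 187.2406362367613, 'tool_from_camera': array([[-1.09971953e-03, -9.49446845e-01, -3.13925912e-01,
         8.11285251e-02],
       [ 9.99999114e-01, -8.08568076e-04, -1.05765765e-03,
         1.53593761e-04],
       [ 7.50359249e-04, -3.13926797e-01,  9.49446893e-01,
        -1.20336598e-01],
       [ 0.00000000e+00,  0.00000000e+00,  0.00000000e+00,
         1.00000000e+00]])} 0.022 [-1.79912788e+02 -1.32575381e-02  2.09018723e+01] 0.1
```

View pics/top0b.png

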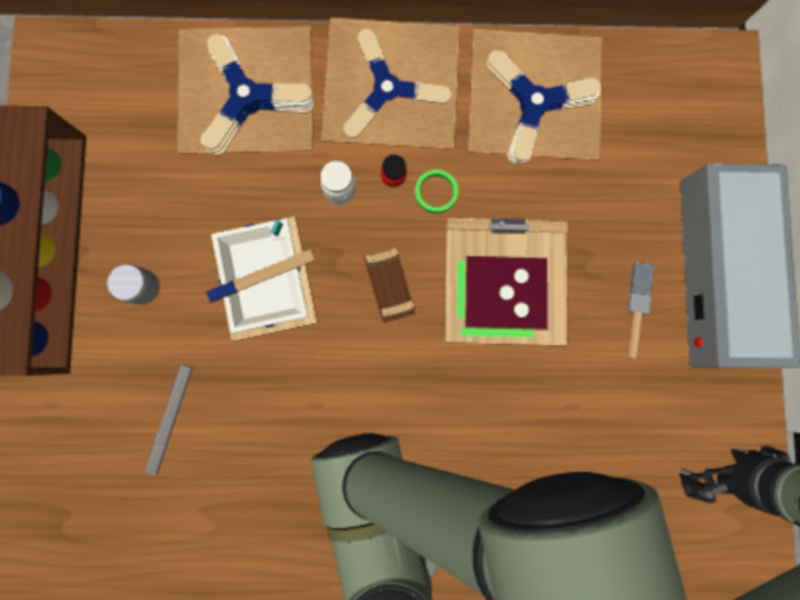

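View pics/scene0b.png

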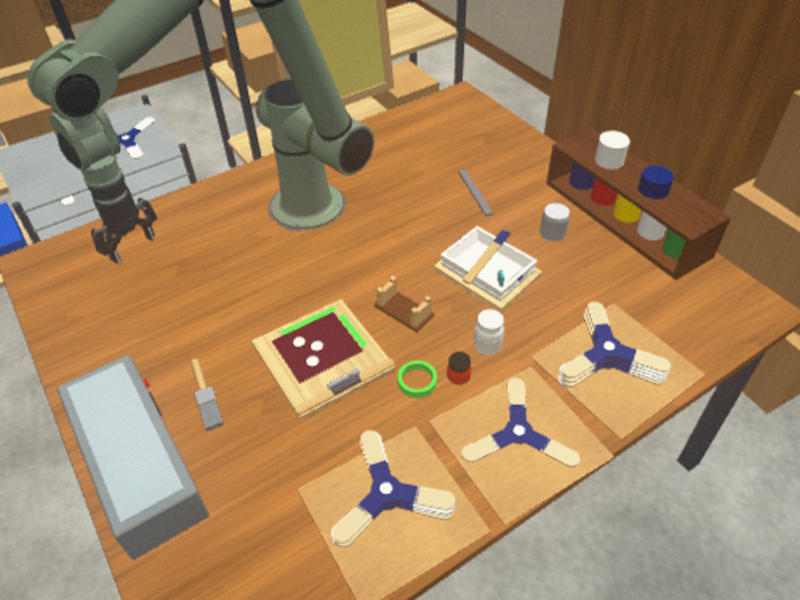

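The top view (800×600) shows the stack and liner around (265,278), the paddle from (207,295) to (312,257), the lug at (277,229), the rest at (388,285) and the board at (506,282). I'll enlarge this to read the corners.

```bash
python3 - <<'E'
import cv2
f=cv2.imread("pics/top0.png")
cv2.imwrite("pics/crop1.png",cv2.resize(f[132:222,128:278],(750,450),interpolation=cv2.INTER_CUBIC))
cv2.imwrite("pics/crop2.png",cv2.resize(f[132:232,230:370],(700,500),interpolation=cv2.INTER_CUBIC))
E
```

```text
(no output)
```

View pics/crop1.png

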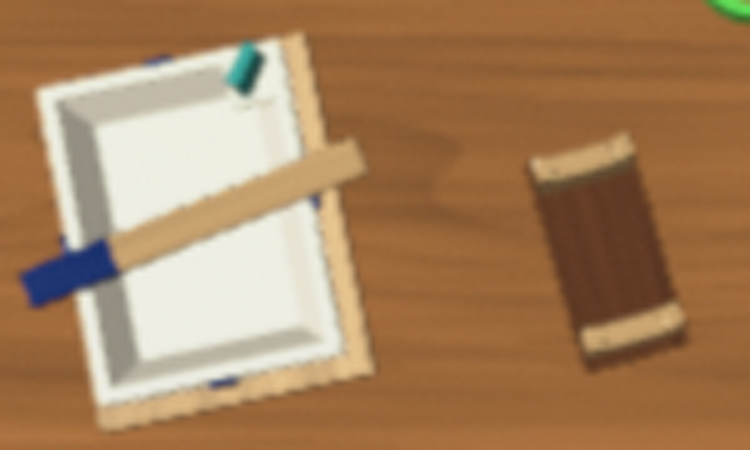

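View pics/crop2.png

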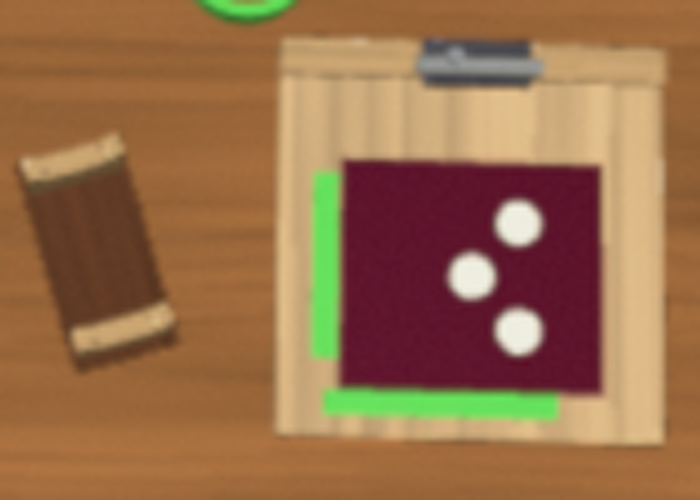

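```bash
cat > geo.py <<'E'
from rig import r
import numpy as np, cv2
def back(name,px,z):
    c=r.get_calibration(name); f=192/np.tan(np.radians(c["fov_y"]/2))
    R=cv2.Rodrigues(c["rvec"])[0]; t=c["tvec"]; C=-R.T@t
    px=np.atleast_2d(px).astype(float)
    d=np.c_[(px[:,0]-c["cx"])/f,(px[:,1]-c["cy"])/f,np.ones(len(px))]@R
    return C+d*((z-C[2])/d[:,2])[:,None]
def c1(p,z,o=(128,132)): return back("top",np.array(p)/5+np.array(o)-.4,z)
def show(n,P):
    P=np.array(P); print(n,P[:,:2].round(4).tolist(),"mean",P.mean(0).round(4))
    a,b,c,d=P[:4]
    for u in (b-a,c-b): print("   len %.4f ang %.2f"%(np.hypot(*u[:2]),np.degrees(np.arctan2(u[1],u[0]))))
E
python3 - <<'E'
from geo import *
show("liner",c1([(38,91),(275,40),(342,355),(102,405)],.058))
show("base",c1([(303,33),(373,373),(100,430),(100,430)],.018))
show("paddle",c1([(20,275),(355,140),(367,172),(35,307)],.068))
show("lug",c1([(243,43),(259,46),(240,85),(227,80)],.094))
show("rest",c1([(530,160),(628,136),(686,327),(588,354)],.067))
show("board",c1([(282,38),(664,46),(664,443),(276,433)],.018,(230,132)))
E
```

```text
liner [[0.6052, 0.3554], [0.6392, 0.2097], [0.4423, 0.1634], [0.4106, 0.3085]] mean [0.5243 0.2592 0.058 ]
   len 0.1496 ang -76.84
   len 0.2024 ang -166.76
base [[0.6542, 0.199], [0.4339, 0.149], [0.3967, 0.3199], [0.3967, 0.3199]] mean [0.4704 0.247  0.018 ]
   len 0.2259 ang -167.22
   len 0.1749 ang 102.29
paddle [[0.4888, 0.3584], [0.5743, 0.1571], [0.5544, 0.1493], [0.4693, 0.3485]] mean [0.5217 0.2533 0.068 ]
   len 0.2187 ang -66.98
   len 0.0214 ang -158.59
lug [[0.6281, 0.2224], [0.6263, 0.2127], [0.6022, 0.2235], [0.6052, 0.2313]] mean [0.6154 0.2225 0.094 ]
   len 0.0098 ang -100.20
   len 0.0264 ang 156.06
rest [[0.5631, 0.0493], [0.5788, -0.0111], [0.4603, -0.0474], [0.4433, 0.0125]] mean [0.5114 0.0008 0.067 ]
   len 0.0624 ang -75.46
   len 0.1238 ang -162.99
board [[0.6546, -0.1187], [0.6521, -0.3694], [0.3929, -0.3623], [0.3976, -0.1138]] mean [ 0.5243 -0.241   0.018 ]
   len 0.2508 ang -90.56
   len 0.2594 ang 178.42
```

```bash
python3 - <<'E'
from geo import *
P=[.5217,.2533]; S=[.5114,.0008]
r.move_pose([*P,.17],[180,0,113]); 
r.servo_line([*P,.066],rate=.12); r.grab(40)
print("w",r.current_gripper_width(),r.current_eef_pos(),r.current_contact_force(),r.current_time_s())
r.servo_line([*P,.16],rate=.12)
print("w",r.current_gripper_width(),r.current_contact_force())
r.move_pose([*S,.15],[180,0,-163])
f=r.grab_frame("wrist"); cv2.imwrite("pics/w1.png",f)
print(r.current_qpos(),r.current_orientation(),r.current_time_s())
E
```

```text
w 0.023286339417663064 [0.52198772 0.25339737 0.06641291] [ 0.06326551 -0.95546009  3.45761465] 4.6417
w 0.02334890289971718 [-0.11743075 -0.82363419 -0.59998933]
[-8.15124227e+00  2.02307410e+01 -2.53646985e+01  4.44133767e+01
  7.03704143e-03 -2.51645836e+01] [ 1.79989882e+02 -4.98718097e-03 -1.62986659e+02] 7.3167
```

View pics/w1.png

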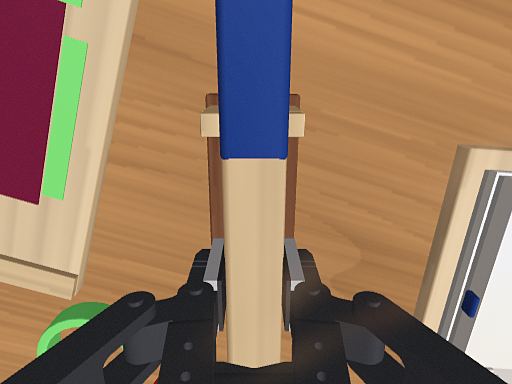

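The wrist view shows the paddle held square, about 254 px across centre, over the near post at about 253 px. It is aligned with the rest, so I'll lower and release it.

```bash
python3 - <<'E'
from geo import *
S=[.5114,.0008]
r.servo_line([*S,.085],rate=.12)
r.servo_line([*S,.0645],rate=.04)
print(r.current_contact_force(),r.current_eef_pos())
r.let_go(); r.hold(.3)
r.servo_line([*S,.16],rate=.12)
r.move_pose([.6147,.2236,.18],[180,0,157.2])
for n in("top","wrist"):
    f=r.grab_frame(n); cv2.imwrite(f"pics/{n}2.png",f)
    if n=="top": a=cv2.resize(f[132:222,128:278],(750,450),interpolation=cv2.INTER_CUBIC)
    else: b=cv2.resize(f,None,fx=.75*.8,fy=.75*.8)
# side by side montage
m=np.zeros((600,750,3),np.uint8); cv2.imwrite("pics/top2c.png",a)
print(r.current_qpos(),r.current_eef_pos(),r.current_orientation(),r.current_contact_force(),r.current_time_s())
E
```

```text
[ 1.08210697  0.41916114 -0.73800031] [0.51128853 0.00082286 0.06434699]
[ 1.34267948e+01  3.26096504e+01 -1.30836241e-01  5.73312103e+01
 -1.93550854e-02  3.62931545e+01] [0.61432381 0.22222662 0.17954047] [-1.79941961e+02 -4.63310745e-02  1.57133629e+02] [1.01945795 0.04518197 1.03006778] 11.65
```

View pics/top2c.png

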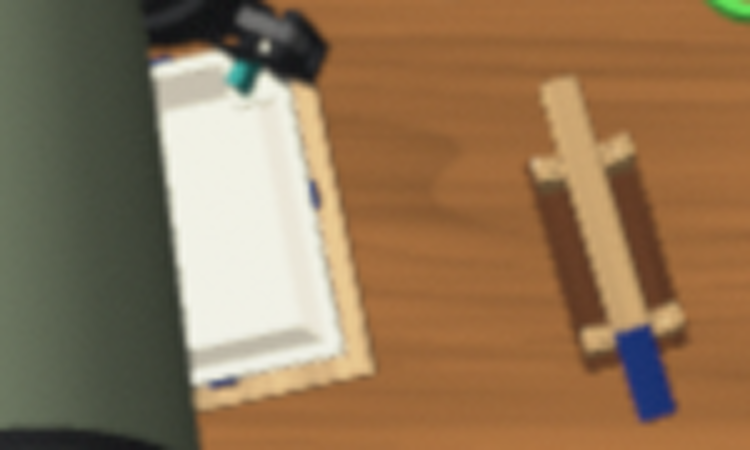

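View pics/wrist2.png

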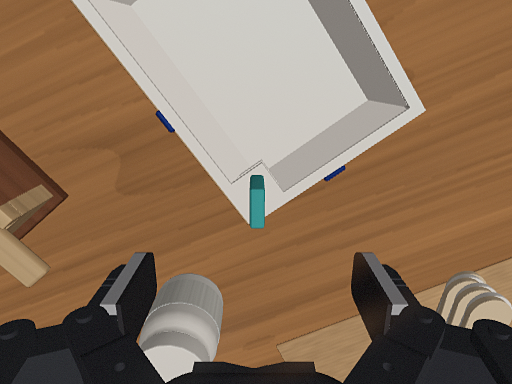

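The paddle lies centred in both notches: its ends are at (560,80) and (655,415) in the crop, and its middle is about 3 px from the rest's middle. The lug is upright and aligned at 257 px in the wrist view. I'll check finger clearance to the white jar, the laterals, and IK for the peel.

```bash
cat > plan.py <<'E'
from geo import *
from scipy.spatial.transform import Rotation as Ro
yaw=13.0; C0=np.array([.5243,.2592,.032])
Rl=Ro.from_euler("z",yaw,degrees=True).as_matrix()
heel=C0+Rl@[-.1,.075,.026]; lug=C0+Rl@[.08,-.055,.062]
a=np.radians(yaw-35.84); d=np.array([np.cos(a),np.sin(a),0]); n=np.cross(d,[0,0,1])
G=np.array([lug[0],lug[1],.084]); R0=Ro.from_euler("xyz",[180,0,157.2],degrees=True)
def peel(th,up=0):
    T=Ro.from_rotvec(np.radians(th)*n)
    return heel+T.apply(G-heel)+[0,0,up],(T*R0).as_euler("xyz",degrees=True)
E
python3 - <<'E'
from plan import *
jar=back("top",np.array([[337,171]])/1.5625-.3,.095)[0]; print("heel",heel,"lug",lug,"jar",jar)
j=np.array([-d[1],d[0],0]); v=jar-lug
print("jar along jaw %.3f across %.3f"%(v@j,v@d))
# lug in wrist image
c=r.get_calibration("wrist"); f=192/np.tan(np.radians(c["fov_y"]/2))
Tc=c["tool_from_camera"]; Rt=Ro.from_euler("xyz",r.current_orientation(),degrees=True).as_matrix(); p=np.array(r.current_eef_pos())
q=Rt.T@(lug-p); q=Tc[:3,:3].T@(q-Tc[:3,3]); print("lug px",f*q[0]/q[2]+c["cx"],f*q[1]/q[2]+c["cy"])
for th in (0,3,6,9,12): print(th,*peel(th),r.inverse_kinematics(*peel(th)))
E
```

```text
heel [0.40999166 0.30978265 0.058     ] lug [0.61462191 0.22360573 0.094     ] jar [0.72613932 0.10591736 0.095     ]
jar along jaw -0.065 across 0.148
lug px 255.42935401302557 204.9552356903552
0 [0.61462191 0.22360573 0.084     ] [180.    0.  157.2] [13.53058057 37.73400126 -6.15097733 46.11502141  0.         36.33058057]
3 [0.61308744 0.22425203 0.09558484] [-179.99790369    2.99999927  157.20005489] [14.40509738 35.47438625 -8.57999    43.55666291 -1.81515172 37.16724715]
6 [0.6109963  0.22513278 0.10706665] [-179.99579583    5.99999853  157.20022033] [ 15.34641214  33.27680365 -10.96682856  41.03375581  -3.70513803
  37.99357422]
9 [0.60835423 0.22624557 0.11841398] [-179.99366462    8.99999779  157.2004986 ] [ 16.35729609  31.14646042 -13.31078153  38.54505468  -5.67384149
  38.8101005 ]
12 [0.60516847 0.22758736 0.12959572] [-179.99149774   11.99999703  157.20089362] [ 17.44046871  29.08915903 -15.61091057  36.08919131  -7.72514599
  39.61725129]
```

```bash
python3 - <<'E'
from plan import *
r.servo_line(G.tolist(),R0.as_euler("xyz",degrees=True).tolist(),rate=.12)
r.grab(100); print("w",r.current_gripper_width(),r.current_contact_force())
for th in (3,6,9,12):
    p,o=peel(th); r.servo_line(p.tolist(),o.tolist(),rate=.05)
    print(th,r.current_eef_pos(),r.current_contact_force().round(2),r.current_torque().round(2),r.current_gripper_width())
f=r.grab_frame("scene"); cv2.imwrite("pics/s3.png",cv2.resize(f[110:240,190:370],(720,520),interpolation=cv2.INTER_CUBIC))
print(r.current_time_s())
E
```

```text
w 0.0084028010297102 [0.93197494 1.8509387  1.15077424]
3 [0.61352537 0.22434066 0.09626869] [ 0.68  0.6  -0.29] [ 0.25 -0.38 -0.05] 0.00859199577985447
6 [0.61155961 0.22536483 0.10766825] [ 3.08  2.03 -0.77] [ 0.48 -0.73 -0.24] 0.008503483950161062
9 [0.6084902  0.22636323 0.11871665] [ 3.45  1.92 -1.38] [ 0.45 -0.74 -0.25] 0.008926086445230307
12 [0.6039558  0.22722223 0.12911975] [ 0.17 -0.51 -0.51] [ 0.04  0.1  -0.02] 0.008693050509491776
14.8667
```

View pics/s3.png

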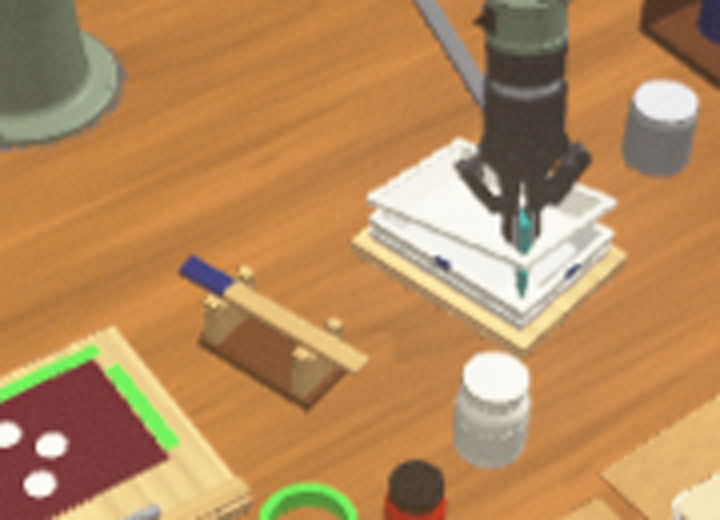

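The scene view shows the lug corner clearly raised, the liner tilted, the paddle still in both notches and the bystanders in place. Next I'll lift, level and carry.

```bash
python3 - <<'E'
from plan import *
p,o=peel(12,.06); r.servo_line(p.tolist(),o.tolist(),rate=.08)
r.servo_line([G[0],G[1],.27],[180,0,157.2],rate=.1)
print(r.current_contact_force().round(2),r.current_torque().round(2),r.current_gripper_width())
D=-51.; B=np.array([.5243,-.241,0])
off=Ro.from_euler("z",D,degrees=True).apply(G-C0)
T=[*(B+off)[:2],.27]
q=np.array(r.current_qpos()); tgt=np.array(r.inverse_kinematics(T,[180,0,157.2+D])); print(tgt-q)
for k in range(1,5): r.set_joints((q+(tgt-q)*k/4).tolist())
r.hold(.5)
for n,s in(("top",np.s_[80:260,190:430]),("scene",np.s_[80:290,90:370])):
    f=r.grab_frame(n); cv2.imwrite(f"pics/{n}4.png",cv2.resize(f[s],None,fx=2.8,fy=2.8,interpolation=cv2.INTER_CUBIC))
print(r.current_eef_pos(),r.current_orientation(),r.current_contact_force().round(2),r.current_gripper_width(),r.current_time_s())
E
```

```text
[-0.02 -0.   -1.29] [-0.01 -0.09 -0.04] 0.008510135306344275
[-5.11616451e+01 -9.21922146e-01 -1.36456296e+00 -5.14876072e-01
  5.68001207e-03 -1.53578106e-01]
[ 0.55356681 -0.33345177  0.27002269] [1.79997492e+02 4.29989872e-04 1.06212531e+02] [ 0.07 -0.62  0.12] 0.008502602036568004 19.8583
```

View pics/top4.png

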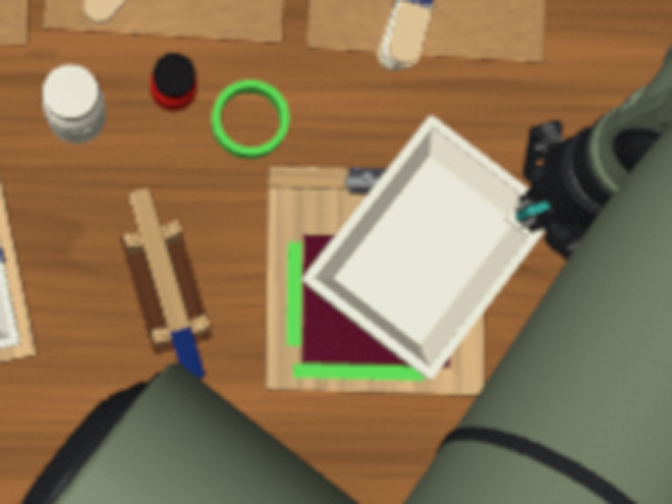

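View pics/scene4.png

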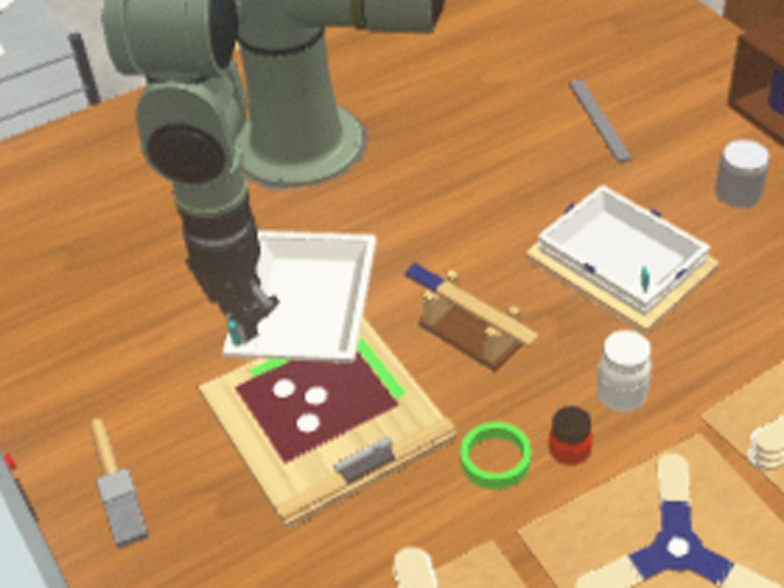

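The liner is held over the board, with rim corners at (432,116), (304,278), (432,377) in the top crop. The paddle is in the notches and the bystanders haven't moved. I'll check its centre and level numerically in both views.

```bash
python3 - <<'E'
from geo import *
P=back("top",np.array([(432,116),(304,278),(432,377)])/2.8+[190,80]-.3,.244)
print(P.round(3),np.linalg.norm(P[0]-P[1]),np.linalg.norm(P[1]-P[2]),"centre",(P[0]+P[2])/2)
# triangulate the heel corner & another corner, scene (375,236) (352,360) vs top
def M(n):
    c=r.get_calibration(n); f=192/np.tan(np.radians(c["fov_y"]/2))
    return np.array([[f,0,c["cx"]],[0,f,c["cy"]],[0,0,1]])@np.c_[cv2.Rodrigues(c["rvec"])[0],c["tvec"]]
a=np.array([(432,116),(304,278)])/2.8+[190,80]-.3; b=np.array([(353,360),(375,237)])/2.8+[90,80]-.3
X=cv2.triangulatePoints(M("top"),M("scene"),a.T,b.T); print((X[:3]/X[3]).T.round(3))
print(r.current_qvel().round(3))
E
```

```text
[[ 0.647 -0.247  0.244]
 [ 0.492 -0.125  0.244]
 [ 0.401 -0.242  0.244]] 0.1978396221089718 0.14795095199178168 centre [ 0.52396395 -0.24431767  0.244     ]
[[ 0.649 -0.247  0.239]
 [ 0.492 -0.125  0.241]]
[-0.274 -0.04  -0.108  0.059  0.082 -0.07 ]
```

The centre is within 4 mm of the board's middle, and the rim corners triangulate to z = 0.239 and 0.241, so the liner is level.

```bash
python3 - <<'E'
from rig import r
r.hold(.5); print(r.current_qvel().round(3),r.current_gripper_width(),r.current_time_s()); r.job_done()
E
```

```text
[ 0.015  0.026  0.021  0.094 -0.008  0.078] 0.00855596284660463 20.3583
the job is handed in; nothing more can be done
```

The job was handed in at 20.4 s on the robot's clock. The paddle is on the rest and the arm is holding the top liner over the printing board.

- **Paddle:** I gripped it at the middle, laid it in both notches of the rest and let go. The last pictures show it centred there.
- **Peel:** I gripped the teal lug at 100 N and turned the liner 12° about the opposite corner, then lifted, levelled and carried it. A picture showed the lug corner clearly raised. The opposite corner was hidden by the gripper, so I'm relying on the planned motion that it stayed down. The joint moments dropped back after the peel, which fits the dabs having let go.
- **Final hold:** the liner's centre is about 4 mm from the board's middle. The two rim corners I triangulated are at 0.239 m and 0.241 m, about 4 mm below plan but level. That puts the floor near 0.21 m. The arm is nearly still, and the grip is steady at 8.5 mm, though the lug is nominally 10 mm thick.
- **Bystanders:** those in the last pictures look unmoved, though I didn't measure them.

No check failed.

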